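# Reseat the balm tub's screw lid

### The job

The orange lid has been put on its tub with the thread not caught: it rides high on top of the thread. Take it by its grip bar and, without lifting it off, turn it backward (anticlockwise seen from above) until the thread start can drop, let it down onto the tub, then screw it forward (clockwise) until its bar is in line with the two black marks on the plywood foot. Leave the blue lid, which is properly closed, as it is, and let go at the end.

Things in the scene. Friction and masses are not known exactly. Their poses are not given: they have to be found in the camera images.
- jar: White balm tub, 80 mm wide, fixed in a round plywood foot (132 mm wide, 18 mm high). Origin: centre of the foot's underside, on the table; z up. Shoulder 60 mm up, top of neck 82 mm up. Two black marks on the foot lie along its +x and -x: the line of the closed lid's bar. Lid angle = the lid's yaw minus the tub's, anticlockwise positive from above, modulo 180 degrees; closed is 0.
- jar_rim (a point): Centre of the tub neck's top, 82 mm above the table. Two-start thread, level ledges. Lid angles -8 to 50 degrees: an uncaught lid rides on the ledges, 10 mm high. 60 to 110 degrees (best 77): the starts are clear and the lid can sink straight down 10 mm. Then it turns clockwise, level, below the ledges. Hard stop at -8 degrees both on and below the ledges.
- lid: Orange lid, loose, 90 g: ribbed disc 78 mm wide, 20 mm high, with an upright grip bar on top, 60 long, 14 wide, 30 mm high (grip across the 14). Origin: centre of the skirt's lower edge; x along the bar; z up. Starts with its origin 76 mm above the table at a lid angle of 2 to 25 degrees; seated, 66 mm. 2.5 mm sideways play on the neck. While gripped it must be lowered by the arm.
- closed_lid_end (a point): Top of one bar end of the blue lid, which has the same shape and is properly closed on a second, equal tub; 28 mm from that lid's axis, 116 mm above the table. Not to be disturbed. The two tubs may stand either way round, left and right.

How it is judged:
On the way:
1. the orange lid is turned back and down at the thread start (z of lid in the frame of jar below 0.0695 m and angle between the x axis of lid and the x axis of jar, either way round above 0.85 rad), for 0.2 s.
At the end, for the whole second after the job is handed in: The orange lid sits level and at rest on its tub, down to within 3.5 mm of its seat, centred within 6 mm, its bar within 15 degrees of the line of the black marks (either way round); the blue lid has not been moved more than 15 mm (z of lid in the frame of jar below 0.0695 m and horizontal distance between lid and jar below 0.006 m and angle between lid's own z axis and vertical below 0.1 rad and angle between the x axis of lid and the x axis of jar, either way round below 0.26 rad and linear speed of lid below 0.02 m/s and distance of closed_lid_end from where it was at the start of the episode below 0.015 m); the robot touches nothing.
It fails at once if the orange lid is lifted off (raised more than 15 mm above where it rode at the start) (z of lid in the frame of jar above 0.091 m).
It fails at once if the blue lid is disturbed (its bar end moved more than 15 mm) (distance of closed_lid_end from where it was at the start of the episode above 0.015 m).
It also fails if it takes over 40 s, if anything falls off the work surface, if the arm or the gripper's body presses on something with over 40 N, if the wrist force passes 120 N, or if a joint passes its speed limit or range.

### The arm

A 7-joint arm with a two-finger parallel gripper is mounted at the origin on a cart in front of the work surface, level with it; the furniture and walls round the work are solid. World frame = base frame: x ahead of the robot, y to its left, z up, the work surface at z = 0. Lengths are in m, angles in rad, forces in N, time in s.
With the tool pointing down it reaches from about 0.4 to 0.75 m from the base axis. Payload 19.5 kg.
Tool frame: the origin (TCP) lies at the very end of the fingers, on their centre line; the grasp point (between the pads) lies 19 mm behind it (pinch_z is the distance from the TCP to the grasp point, in m); z points along the fingers, y is the line along which they close (so a half turn about z gives the same grasp; the last joint's range is limited). The gripper opens to 85 mm and grips with 20 to 120 N. Pads are 22 mm wide; open, the fingers measure 114 mm over their backs; the gripper's body (76 mm by 85 mm) begins 54 mm behind the grasp point. The pads swing forward as they close: fully open they stand 13 mm farther back than shut.
Start: joints at [-1.221, 0.707, -0.028, 1.485, 0.022, 0.951, -0.075], TCP at [0.22, 0.531, 0.231] pointing down, gripper open.
Joint ranges: [-2.71, 2.71], [-0.32, 2.16], [-1.57, 1.52], [0, 2.45], [-1.46, 4.6], [0, 2.02], [-2.83, 2.83]. Speed limits (rad/s): [1.89, 1.89, 2.57, 2.57, 3.01, 3.01, 3.01].

### API

Orientations are given as a unit quaternion [x, y, z, w].
In Python, from cell import * gives the robot as it stands.
- The arm moves only by the tool move_arm, never from a script. Its arguments are lists of equal length, an entry for each row: "travel": the shift along the tool's x, y, z in mm, a list of three; "rot": the turn, a rotation vector about the tool's x, y, z in rad, a list of three; "gripper": the finger opening in mm, from 0 to 85.4. In form: {"travel": [[tx, ty, tz], ...], "rot": [[wx, wy, wz], ...], "gripper": [gripper, ...]}. A call has 1 to 12 rows; each row shifts and turns the commanded pose from where the row before left it, along the tool's axes as they then stand; what a row does not reach is not made up. A row lasts 1/12 s, in which the tool goes at most 41.7 mm and 7.16 degrees, less where a joint would pass 70% of its speed; a pose out of reach is approached as far as the arm can. A call with a gripper value outside its range is refused whole. The fingers move at their own pace and stop on an object; "squeeze" is the grip in N (left out, the last holds). Time passes only in rows, so rows that do not move let the fingers close. It gives the time, the measured TCP pose, the force, the opening and the grip force at its end, in the units of the state.
- sense(): the state, without advancing time (a new reading comes with each control period).
- capture(name): name is "scene" or "top" or "wrist"; returns (picture, depth): 384x512x3 uint8, blue, green, red; 384x512 float32, m along the optical axis (not along the pixel's ray), 0 where there is no reading.
- calibration(name): a dict with "fov_y" (degrees; the focal length in pixels is half the picture's height over the tangent of half this angle, whatever the lens; pixels are square), "cx", "cy" (the principal point, pixels), "k1" (the pictures are not rectified: a ray, as slopes to the right and down, at radius r is drawn at 1 + k1 r^2 times it, then the intrinsics apply), "R" (3x3) and "t" (3): a world point X has camera coordinates R X + t; the wrist camera has in their place "tool_from_camera" (4x4, takes a point from camera to tool coordinates, whose origin is the TCP and whose axes are the flange's). Camera axes: x right, y down, z forward; pixel columns grow to the right and rows downward; lengths in m; the calibration is good to about 2 mm. A picture is of the moment at which its call begins: read the wrist's pose just before it. calibration takes no time and is no camera call.
- finish_job(): hands the job in; it is judged then, once.
The state is a dict: "t": time; "joint_positions": joint angles; "joint_vel": joint speeds; "effort": joint torques, N m; "tool_pos": TCP position; "eef_rot": TCP orientation; "ft_force": force on the tool from outside, world axes, zero at the start; "torque": the same for the moment, N m; "opening": finger opening in m; "grasp_force": force on a finger pad.
Only numpy, scipy, OpenCV 4.12 (cv2) and the standard library are available. Lean on these libraries where they do the work, as an engineer would, in place of code of your own. Each camera call takes 0.05 s, during which the arm holds its last target. There are 200 camera calls.

## Working session

There is one attempt and no reset: what is moved stays moved. The work goes in short steps, Python scripts to look and compute and a tool call to move; the robot and the scene stay as the last step left them, time stands still between calls to the robot, and variables do not carry over. Pictures are saved under pics/ and viewed, at most 10 in all, crops included, and the job is handed in when it is done.

Besides the shell and the picture viewer there is one more tool, called after ">>>" by a JSON object that holds its "name" and its "arguments". move_arm: Moves the arm, as the interface text tells. Its arguments: {"type":"object","properties":{"travel":{"type":"array","items":{"type":"array","items":{"type":"number"}}},"rot":{"type":"array","items":{"type":"array","items":{"type":"number"}}},"gripper":{"type":"array","items":{"type":"number"}},"squeeze":{"type":"number"}},"required":["travel","rot","gripper"]}

```bash
mkdir -p pics; cat > h.py <<'E'
from cell import *
import numpy as np, cv2
from scipy.spatial.transform import Rotation as Ro
def cam(n):
    c=calibration(n); s=sense()
    if n=="wrist":
        T=np.eye(4);T[:3,:3]=Ro.from_quat(s["eef_rot"]).as_matrix();T[:3,3]=s["tool_pos"]
        W=T@np.array(c["tool_from_camera"])
    else:
        W=np.eye(4);W[:3,:3]=np.array(c["R"]).T;W[:3,3]=-W[:3,:3]@np.array(c["t"])
    img,d=capture(n)
    return c,W,img,d
def rays(c,W,uv):
    f=192/np.tan(np.radians(c["fov_y"])/2)
    K=np.array([[f,0,c["cx"]],[0,f,c["cy"]],[0,0,1.]])
    p=cv2.undistortPoints(np.asarray(uv,float).reshape(-1,1,2),K,np.array([c["k1"],0,0,0.])).reshape(-1,2)
    return W[:3,3],np.c_[p,np.ones(len(p))]@W[:3,:3].T,p
def onplane(c,W,uv,z):
    o,r,_=rays(c,W,uv); return o+r*((z-o[2])/r[:,2])[:,None]
def bydepth(c,W,uv,d):
    o,r,_=rays(c,W,uv); return o+r*np.asarray(d)[:,None]
E
python3 - <<'E'
from h import *
a=[]
for n in("scene","top"):
    c,W,i,d=cam(n); a.append(i); print(n,W[:3,3],W[:3,2],c["fov_y"])
    np.savez(f"/tmp/{n}.npz",i=i,d=d,W=W)
    h=cv2.cvtColor(i,cv2.COLOR_BGR2HSV)
    for nm,lo,hi in(("or",5,20),("bl",100,125)):
        m=(h[...,0]>=lo)&(h[...,0]<=hi)&(h[...,1]>150)&(h[...,2]>60)&(d>0)
        v,u=np.nonzero(m); 
        if len(u)<20: continue
        P=bydepth(c,W,np.c_[u,v],d[v,u]); print(nm,len(u),np.median(P,0),P.max(0),P.min(0))
cv2.imwrite("pics/a.png",cv2.resize(np.hstack(a),(800,300)))
s=sense();print(s["tool_pos"],s["eef_rot"],s["t"],s["opening"])
E
```

```text
scene [ 0.06758091 -0.35600557  0.74581715] [ 0.53786942  0.39161553 -0.74654789] 49.918930158827266
or 3747 [ 0.44928618  0.13377568 -0.73846025] [3.70673312 1.18249578 0.12970087] [ 0.1834287  -0.50032609 -0.76331574]
bl 2002 [0.53953889 0.12716057 0.09501009] [0.91341088 0.65950688 0.16060413] [ 0.2032198  -0.17147843 -0.50623745]
top [ 0.3378674  -0.02235177  0.98181873] [ 0.215856   -0.00879144 -0.97638563] 49.755121008000245
or 38397 [ 0.22680594  0.05591697 -0.74024342] [1.82449379 1.16857318 0.16808275] [-0.11889248 -1.07452254 -0.76093285]
bl 3368 [0.78875889 0.22662178 0.09604744] [0.87483128 0.67629658 0.1623396 ] [ 0.10878977 -0.16933799 -0.55131959]
[0.21948759 0.53122649 0.23088158] [ 1.94637295e-01  9.80875170e-01 -4.67429087e-04 -6.94977640e-05] 0.1 0.08537115414183163
```

View pics/a.png

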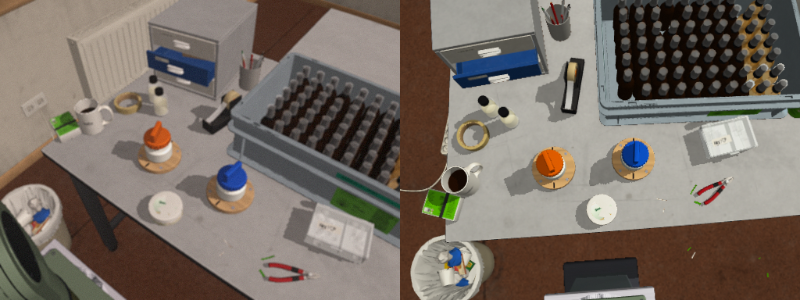

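Left (scene): orange lid at about (158,138). Right (top view): orange lid at about (550,163), blue lid at about (635,154), each on a plywood foot. The orange tub is on the left (+y) of the two.

```bash
cat > m.py <<'E'
from h import *
def measure(n,save=None,ctr=None):
    c,W,i,d=cam(n)
    h=cv2.cvtColor(i,cv2.COLOR_BGR2HSV)
    out={}
    v,u=np.nonzero(d>0); P=np.full(d.shape+(3,),np.nan); P[v,u]=bydepth(c,W,np.c_[u,v],d[v,u])
    for nm,lo,hi in(("or",4,22),("bl",100,125)):
        m=(h[...,0]>=lo)&(h[...,0]<=hi)&(h[...,1]>150)&(h[...,2]>50)&(P[...,2]>0.07)&(P[...,2]<.15)&(P[...,0]>.35)&(P[...,0]<.72)&(abs(P[...,1])<.3)
        m=m.astype(np.uint8);k,l,st,_=cv2.connectedComponentsWithStats(m)
        if k<2: continue
        m=l==1+np.argmax(st[1:,4]); Q=P[m]
        t=m&(P[...,2]>Q[:,2].max()-.006)
        b=P[t];r=cv2.minAreaRect((b[:,:2]*1000).astype(np.float32))
        rim=Q[Q[:,2]<Q[:,2].max()-.02]
        cc,rr=cv2.minEnclosingCircle((rim[:,:2]*1000).astype(np.float32))
        w,V=np.linalg.eigh(np.cov(b[:,:2].T));a=np.degrees(np.arctan2(V[1,1],V[0,1]))
        out[nm]=(b[:,:2].mean(0),a)
        print(nm,m.sum(),"bar z",b[:,2].mean().round(4),"mean",b[:,:2].mean(0).round(4),"rect",np.round(r[0],1),np.round(r[1],1),"ang",a.round(1),"rim",np.round(cc,1),round(rr,1))
    if save:cv2.imwrite(save,i)
    return c,W,i,d,P,out
E
python3 - <<'E'
from m import *
for n in("top","scene"):
    c,W,i,d,P,o=measure(n)
    for nm in("or","bl"):
        if nm not in o: continue
        x0=o[nm][0]
        # foot top marks: dark pixels z~.018
        r=np.hypot(P[...,0]-x0[0],P[...,1]-x0[1])
        h=cv2.cvtColor(i,cv2.COLOR_BGR2HSV)
        m=(abs(P[...,2]-.018)<.006)&(r<.075)&(r>.042)&(h[...,2]<60)
        k,l,st,ce=cv2.connectedComponentsWithStats(m.astype(np.uint8))
        for j in range(1,k):
            if st[j,4]>2: print(nm,"dark",st[j,4],ce[j].round(1),onplane(c,W,ce[j],.018).round(4)[0])
        f=(abs(P[...,2]-.018)<.005)&(r<.08)
        if f.sum()>10:
            F=P[f]; print("foot",F.min(0).round(4),F.max(0).round(4),np.median(F[:,2]))
    if n=="top":
        g=i[150:270,130:340]; cv2.imwrite("pics/b.png",cv2.resize(g,None,fx=3.8,fy=3.8,interpolation=cv2.INTER_CUBIC))
E
```

```text
or 966 bar z 0.1257 mean [0.5193 0.1129] rect [519.8 113.3] [58.8 13.7] ang -159.2 rim [520.4 113.1] 39.8
bl 901 bar z 0.1154 mean [ 0.5285 -0.1308] rect [ 530.1 -130.3] [13.1 57.3] ang 173.6 rim [ 529.2 -131.3] 38.4
or dark 5 [197. 237.] [0.4648 0.1127 0.018 ]
foot [0.4549 0.0483 0.0132] [0.5865 0.178  0.0225] 0.017653844369149907
bl dark 3 [298.3 178.7] [ 0.5876 -0.1369  0.018 ]
bl dark 6 [298.  224.5] [ 0.4768 -0.1256  0.018 ]
foot [ 0.4654 -0.1965  0.0131] [ 0.5958 -0.0657  0.0223] 0.017467926905556985
or 806 bar z 0.1252 mean [0.5141 0.1095] rect [515.7 110.2] [58.1 14.4] ang -160.5 rim [515.1 109. ] 38.1
bl 965 bar z 0.115 mean [ 0.5242 -0.1338] rect [ 525.3 -133.9] [13.8 58.8] ang 171.2 rim [ 524.9 -133.7] 38.0
foot [0.4509 0.0455 0.0133] [0.5819 0.1752 0.0229] 0.017517218215052366
foot [ 0.4607 -0.1996  0.0131] [ 0.5898 -0.0677  0.023 ] 0.01688630950061909
```

View pics/b.png

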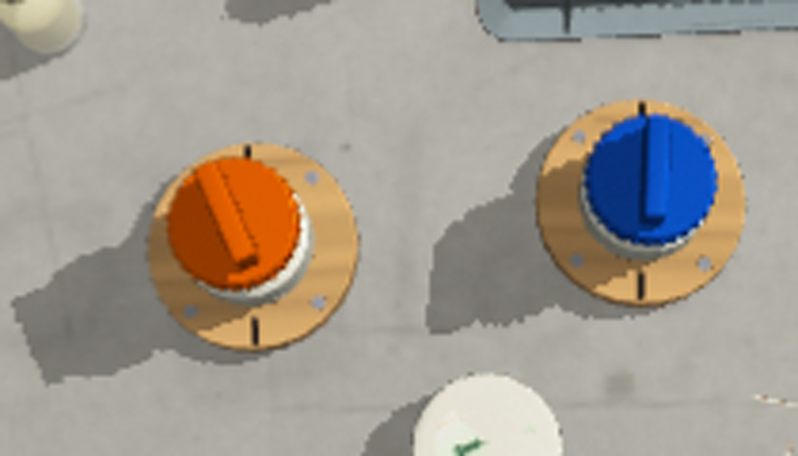

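Crop: orange bar runs from (205,170) to (248,265); the orange foot's marks are at (248,152) and (255,332), and the blue foot's at (642,108) and (640,287). So the lid is turned back about 20° from the marks.

```bash
python3 - <<'E'
from h import *
c=calibration("top");W=np.eye(4);W[:3,:3]=np.array(c["R"]).T;W[:3,3]=-W[:3,:3]@np.array(c["t"])
p=onplane(c,W,np.array([[248,152],[255,332]])/3.8+[130,150],.018);d=p[0]-p[1]
print(p,np.linalg.norm(d),np.degrees(np.arctan2(d[1],d[0])))
s=sense();R=Ro.from_quat(s["eef_rot"])
print(R.inv().apply(np.array([.5185,.112,.231])-s["tool_pos"])*1000, R.as_matrix().round(3))
print(calibration("wrist")["tool_from_camera"])
E
```

```text
[[0.57807059 0.11202001 0.018     ]
 [0.46388034 0.11249957 0.018     ]] 0.11419126625251379 -0.2406185827337708
[-4.36448775e+02 -2.73395398e+02  1.96310128e-01] [[-0.924  0.382 -0.   ]
 [ 0.382  0.924 -0.001]
 [ 0.    -0.001 -1.   ]]
[[ 2.51193993e-05 -9.65961781e-01 -2.58684821e-01  6.40489998e-02]
 [ 9.99999742e-01 -1.61410350e-04  6.99830863e-04  2.23032810e-04]
 [-7.17764274e-04 -2.58684772e-01  9.65961528e-01 -1.43101359e-01]
 [ 0.00000000e+00  0.00000000e+00  0.00000000e+00  1.00000000e+00]]
```

>>> {"name": "move_arm", "arguments": {"travel": [[-30, -19, 0], [-30, -19, 0], [-30, -19, 0], [-30, -19, 0], [-30, -19, 0], [-30, -19, 0], [-30, -19, 0], [-30, -19, 0], [-30, -19, 0], [-30, -19, 0], [-30, -19, 0], [-30, -19, 0]], "rot": [[0, 0, 0], [0, 0, 0], [0, 0, 0], [0, 0, 0], [0, 0, 0], [0, 0, 0], [0, 0, 0], [0, 0, 0], [0, 0, 0], [0, 0, 0], [0, 0, 0], [0, 0, 0]], "gripper": [50, 50, 50, 50, 50, 50, 50, 50, 50, 50, 50, 50]}}

```text
t: 1.2
tool_pos: [0.466, 0.1816, 0.2313]
eef_rot: [0.195, 0.981, -0.0, 0.0]
ft_force: [1.2, 0.7, -1.1]
opening: 0.0497
grasp_force: 0.0
```

>>> {"name": "move_arm", "arguments": {"travel": [[-25, -15, 0], [-25, -15, 0], [-26, -15, 0], [0, 0, 0], [0, 0, 0], [0, 0, 0], [0, 0, 0], [0, 0, 0], [0, 0, 0], [0, 0, 0], [0, 0, 0], [0, 0, 0]], "rot": [[0, 0, 0], [0, 0, 0], [0, 0, 0], [0, 0, 0.12], [0, 0, 0.12], [0, 0, 0.12], [0, 0, 0.12], [0, 0, 0.12], [0, 0, 0.12], [0, 0, 0.12], [0, 0, 0.12], [0, 0, 0.12]], "gripper": [50, 50, 50, 50, 50, 50, 50, 50, 50, 50, 50, 50]}}

```text
t: 2.2
tool_pos: [0.5182, 0.1126, 0.2313]
eef_rot: [0.673, 0.739, -0.0, -0.0]
ft_force: [0.2, 0.2, -0.5]
opening: 0.0498
grasp_force: 0.0
```

>>> {"name": "move_arm", "arguments": {"travel": [[0, 0, 0], [0, 0, 0], [0, 0, 0], [0, 0, 0], [0, 0, 0], [0, 0, 0], [0, 0, 0], [0, 0, 0], [0, 0, 0], [0, 0, 0], [0, 0, 0], [0, 0, 0]], "rot": [[0, 0, 0.12], [0, 0, 0.12], [0, 0, 0.12], [0, 0, 0.12], [0, 0, 0.12], [0, 0, 0.12], [0, 0, 0.12], [0, 0, 0.12], [0, 0, 0.12], [0, 0, 0.12], [0, 0, 0.12], [0, 0, 0]], "gripper": [50, 50, 50, 50, 50, 50, 50, 50, 50, 50, 50, 50]}}

```text
t: 3.2
tool_pos: [0.5181, 0.1128, 0.231]
eef_rot: [0.985, 0.171, -0.0, 0.0]
ft_force: [-0.0, 0.0, 0.2]
opening: 0.0498
grasp_force: 0.0
```

```bash
cat > w.py <<'E'
from m import *
import sys
c,W,i,d,P,o=measure("wrist",sys.argv[1])
s=sense();R=Ro.from_quat(s["eef_rot"])
x=R.as_matrix()[:,0]
print("t",s["t"],"tcp",s["tool_pos"],"yaw x",np.degrees(np.arctan2(x[1],x[0])),"z",R.as_matrix()[:,2].round(4),"q",np.round(s["joint_positions"],2),s["opening"],s["grasp_force"],s["ft_force"])
if "or" in o: print("tool delta mm",R.inv().apply(np.r_[o["or"][0],s["tool_pos"][2]]-s["tool_pos"])*1000)
E
python3 w.py pics/c.png
```

```text
or 3839 bar z 0.1259 mean [0.5226 0.1121] rect [521.5 111.9] [58.8 13.4] ang -159.3 rim [520.6 111.4] 38.6
bl 2114 bar z 0.1157 mean [ 0.5321 -0.131 ] rect [ 530.8 -131.3] [13.5 56.7] ang 172.6 rim [ 531.7 -128.2] 37.0
t 3.25 tcp [0.51815039 0.1127784  0.23107043] yaw x 20.156626217414093 z [-4.e-04 -6.e-04 -1.e+00] q [-0.59  0.72  0.62  1.66 -0.5   0.93 -1.  ] 0.049930400135997074 0.0 [-0.31319125 -0.36546436 -0.59699615]
tool delta mm [ 3.98793149e+00  2.15526109e+00 -1.49270799e-03]
```

View pics/c.png

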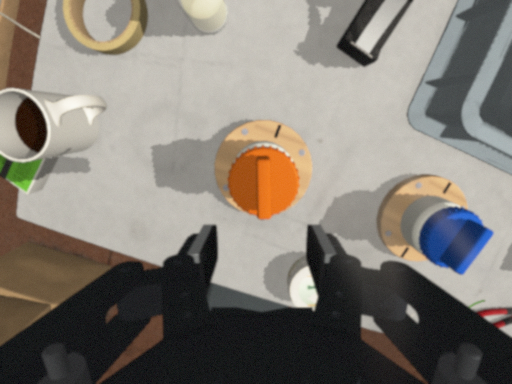

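The picture shows the orange bar, vertical at (263,187), centred between the fingers (tips at about (205,240) and (318,240)) and aligned with the tool's x axis. I'll correct by about 1 mm, descend and close.

>>> {"name": "move_arm", "arguments": {"travel": [[1.1, 1, 15], [0, 0, 20], [0, 0, 20], [0, 0, 20], [0, 0, 18], [0, 0, 15], [0, 0, 12], [0, 0, 10], [0, 0, 0], [0, 0, 0]], "rot": [[0, 0, 0], [0, 0, 0], [0, 0, 0], [0, 0, 0], [0, 0, 0], [0, 0, 0], [0, 0, 0], [0, 0, 0], [0, 0, 0], [0, 0, 0]], "gripper": [50, 50, 50, 50, 50, 50, 50, 50, 50, 50]}}

```text
t: 4.08
tool_pos: [0.5196, 0.112, 0.1014]
eef_rot: [0.985, 0.175, -0.0, -0.0]
ft_force: [-0.3, -0.7, -0.8]
opening: 0.0502
grasp_force: 0.0
```

>>> {"name": "move_arm", "arguments": {"travel": [[0, 0, 0], [0, 0, 0], [0, 0, 0], [0, 0, 0], [0, 0, 0], [0, 0, 0], [0, 0, 0], [0, 0, 0]], "rot": [[0, 0, 0], [0, 0, 0], [0, 0, 0], [0, 0, 0], [0, 0, 0], [0, 0, 0], [0, 0, 0], [0, 0, 0]], "gripper": [30, 24, 20, 17, 14, 11, 8, 8], "squeeze": 40}}

```text
t: 4.75
tool_pos: [0.5197, 0.1121, 0.1016]
eef_rot: [0.985, 0.174, 0.0, -0.0]
ft_force: [-0.7, -0.5, 4.5]
opening: 0.0135
grasp_force: 39.2
```

```bash
python3 - <<'E'
from m import *
measure("top");measure("scene")
s=sense();print(s)
E
```

```text
or 481 bar z 0.1453 mean [0.52   0.0835] rect [520.   83.5] [0. 0.] ang nan rim [518.2 113.5] 38.5
bl 899 bar z 0.1163 mean [ 0.5304 -0.1306] rect [ 530.2 -130.5] [12.8 57.5] ang 172.8 rim [ 529.2 -131.4] 38.4
or 671 bar z 0.1448 mean [0.5113 0.1005] rect [511.3 100.5] [2.1 0. ] ang -142.0 rim [514.5 108.7] 37.4
bl 959 bar z 0.1148 mean [ 0.5238 -0.1338] rect [ 526.4 -133.6] [13.6 56.8] ang 171.0 rim [ 523.9 -134.5] 37.1
{'t': 4.85, 'joint_positions': array([-0.51084996,  0.89190246,  0.46478465,  1.79313898, -0.65014371,
        0.61417679, -0.87071827]), 'joint_vel': array([-6.81806409e-05, -4.42570711e-04,  3.71960680e-04, -1.30203763e-03,
       -3.33095093e-04,  6.78621285e-04, -9.68541610e-04]), 'effort': array([ 2.09975098e-01, -8.49526334e+01,  1.13546965e+01, -1.29904363e+01,
       -8.68840422e-02, -2.63575735e-01, -7.25120818e-02]), 'tool_pos': array([0.51974826, 0.11206649, 0.10162147]), 'eef_rot': array([9.84727304e-01, 1.74103702e-01, 1.96432212e-04, 2.92530627e-06]), 'ft_force': array([-0.373758  ,  0.11878482,  6.05065349]), 'torque': array([0.02571104, 0.18477114, 0.12092352]), 'grasp_force': 39.23119783401489, 'opening': 0.013404861795896488}m.py:16: RuntimeWarning: Degrees of freedom <= 0 for slice
  w,V=np.linalg.eigh(np.cov(b[:,:2].T));a=np.degrees(np.arctan2(V[1,1],V[0,1]))
  c *= np.true_divide(1, fact)
  c *= np.true_divide(1, fact)
```

>>> {"name": "move_arm", "arguments": {"travel": [[0, 0, 0], [0, 0, 0], [0, 0, 0], [0, 0, 0], [0, 0, 0], [0, 0, 0]], "rot": [[0, 0, -0.06], [0, 0, -0.06], [0, 0, -0.06], [0, 0, -0.06], [0, 0, -0.06], [0, 0, -0.06]], "gripper": [8, 8, 8, 8, 8, 8]}}

```text
t: 5.35
tool_pos: [0.5199, 0.112, 0.1016]
eef_rot: [0.937, 0.349, 0.0, 0.0]
ft_force: [-1.0, -0.3, 4.1]
opening: 0.0132
grasp_force: 39.0
```

>>> {"name": "move_arm", "arguments": {"travel": [[0, 0, 0], [0, 0, 0], [0, 0, 0], [0, 0, 0], [0, 0, 0], [0, 0, 0], [0, 0, 0], [0, 0, 0], [0, 0, 0], [0, 0, 0], [0, 0, 0], [0, 0, 0]], "rot": [[0, 0, -0.06], [0, 0, -0.06], [0, 0, -0.06], [0, 0, -0.06], [0, 0, -0.06], [0, 0, -0.06], [0, 0, -0.06], [0, 0, -0.06], [0, 0, -0.06], [0, 0, -0.06], [0, 0, -0.035], [0, 0, 0]], "gripper": [8, 8, 8, 8, 8, 8, 8, 8, 8, 8, 8, 8]}}

```text
t: 6.35
tool_pos: [0.5196, 0.112, 0.1013]
eef_rot: [0.782, 0.623, -0.0, -0.0]
ft_force: [-0.0, -1.2, -0.7]
opening: 0.0133
grasp_force: 38.9
```

```bash
python3 w.py pics/d.png; python3 - <<'E'
from h import *
s=sense();print(s["torque"])
i=cam("scene")[2];cv2.imwrite("pics/e.png",np.hstack([cv2.resize(i[120:270,120:320],(533,400)),]))
E
```

```text
or 9075 bar z 0.1458 mean [0.5235 0.1235] rect [523.6 123.6] [ 1.4 41.3] ang 167.1 rim [520.7 111.9] 38.7
t 6.4 tcp [0.51963968 0.11196455 0.1013366 ] yaw x 76.98909804864438 z [-0. -0. -1.] q [-0.38  0.85  0.2   1.79 -0.3   0.53 -0.21] 0.013349037722292009 38.91764581203461 [ 0.16523184 -0.09340084 -0.21206782]
tool delta mm [ 1.20701252e+01  1.17212162e+00 -3.57419617e-04]
[-0.03420087 -0.04322142 -0.0145904 ]
```

View pics/e.png

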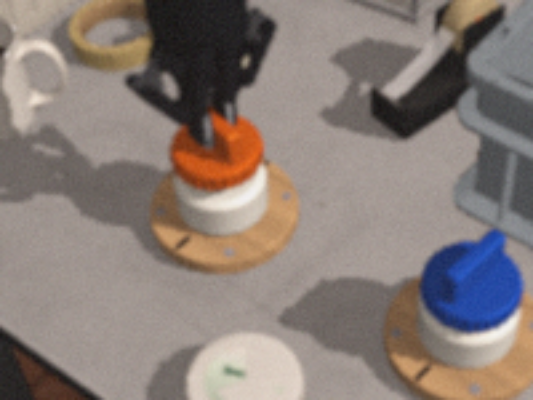

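The lid is gripped at (215,150), its bar now nearly perpendicular to the marks (near mark at (182,242)), and the forces are near zero. Now I'll lower it 10 mm.

>>> {"name": "move_arm", "arguments": {"travel": [[0, 0, 1.5], [0, 0, 1.5], [0, 0, 1.5], [0, 0, 1.5], [0, 0, 1], [0, 0, 0]], "rot": [[0, 0, 0], [0, 0, 0], [0, 0, 0], [0, 0, 0], [0, 0, 0], [0, 0, 0]], "gripper": [8, 8, 8, 8, 8, 8]}}

```text
t: 6.95
tool_pos: [0.5195, 0.112, 0.094]
eef_rot: [0.782, 0.623, -0.0, -0.0]
ft_force: [-0.4, -0.5, -1.7]
opening: 0.0132
grasp_force: 38.9
```

>>> {"name": "move_arm", "arguments": {"travel": [[0, 0, 1], [0, 0, 1], [0, 0, 1], [0, 0, 0], [0, 0, 0], [0, 0, 0]], "rot": [[0, 0, 0], [0, 0, 0], [0, 0, 0], [0, 0, 0], [0, 0, 0], [0, 0, 0]], "gripper": [8, 8, 8, 8, 8, 8]}}

```text
t: 7.45
tool_pos: [0.5197, 0.112, 0.0917]
eef_rot: [0.782, 0.623, 0.0, 0.0]
ft_force: [-1.7, -0.3, 8.9]
opening: 0.0132
grasp_force: 40.2
```

>>> {"name": "move_arm", "arguments": {"travel": [[0, 0, -0.3], [0, 0, 0], [0, 0, 0], [0, 0, 0], [0, 0, 0], [0, 0, 0], [0, 0, 0], [0, 0, 0], [0, 0, 0], [0, 0, 0], [0, 0, 0], [0, 0, 0]], "rot": [[0, 0, 0], [0, 0, 0.03], [0, 0, 0.06], [0, 0, 0.06], [0, 0, 0.06], [0, 0, 0.06], [0, 0, 0.06], [0, 0, 0.06], [0, 0, 0.06], [0, 0, 0.06], [0, 0, 0.06], [0, 0, 0.06]], "gripper": [8, 8, 8, 8, 8, 8, 8, 8, 8, 8, 8, 8]}}

```text
t: 8.45
tool_pos: [0.5198, 0.112, 0.0917]
eef_rot: [0.938, 0.348, 0.0, 0.0]
ft_force: [-0.1, -0.4, 2.2]
opening: 0.0135
grasp_force: 39.3
```

>>> {"name": "move_arm", "arguments": {"travel": [[0, 0, 0], [0, 0, 0], [0, 0, 0], [0, 0, 0], [0, 0, 0], [0, 0, 0], [0, 0, 0], [0, 0, 0], [0, 0, 0], [0, 0, 0], [0, 0, 0], [0, 0, 0]], "rot": [[0, 0, 0.06], [0, 0, 0.06], [0, 0, 0.06], [0, 0, 0.06], [0, 0, 0.06], [0, 0, 0.06], [0, 0, 0.06], [0, 0, 0.06], [0, 0, 0.06], [0, 0, 0.06], [0, 0, 0.06], [0, 0, 0.055]], "gripper": [8, 8, 8, 8, 8, 8, 8, 8, 8, 8, 8, 8]}}

```text
t: 9.45
tool_pos: [0.5198, 0.1121, 0.0917]
eef_rot: [1.0, -0.002, 0.0, 0.0]
ft_force: [-0.3, -0.1, 1.3]
opening: 0.0132
grasp_force: 39.3
```

```bash
python3 w.py pics/f.png
```

```text
or 9044 bar z 0.1368 mean [0.5331 0.1085] rect [533.3 112. ] [41.2  1.1] ang 89.5 rim [520.8 111.9] 38.9
t 9.5 tcp [0.51979684 0.11213979 0.0916517 ] yaw x -0.4935598777186032 z [ 4.e-04 -0.e+00 -1.e+00] q [-0.55  0.93  0.55  1.8  -0.78  0.64 -1.11] 0.013346257312914441 39.75164473056793 [-0.01948497  0.53362184  5.81078615]
tool delta mm [1.32939605e+01 3.55254252e+00 6.14197256e-03]
```

View pics/f.png

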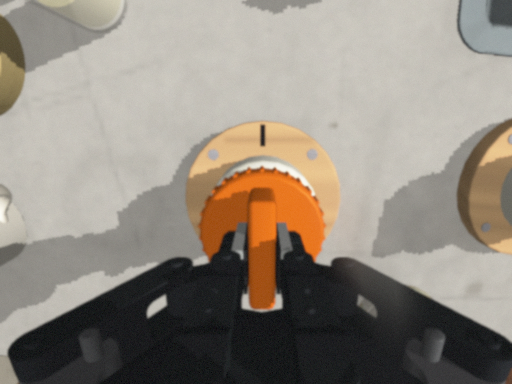

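The far mark at (263,135) lines up with the bar, which runs from (262,190) to (263,300). Release and retreat straight up.

>>> {"name": "move_arm", "arguments": {"travel": [[0, 0, 0], [0, 0, 0], [0, 0, 0], [0, 0, 0], [0, 0, 0], [0, 0, -6], [0, 0, -15], [0, 0, -20], [0, 0, -25], [0, 0, -25], [0, 0, -25], [0, 0, -15]], "rot": [[0, 0, 0], [0, 0, 0], [0, 0, 0], [0, 0, 0], [0, 0, 0], [0, 0, 0], [0, 0, 0], [0, 0, 0], [0, 0, 0], [0, 0, 0], [0, 0, 0], [0, 0, 0]], "gripper": [20, 30, 40, 50, 50, 50, 50, 50, 50, 50, 50, 50]}}

```text
t: 10.5
tool_pos: [0.5199, 0.1118, 0.2254]
eef_rot: [1.0, -0.0, 0.001, 0.0]
ft_force: [-0.4, 0.3, 0.8]
opening: 0.0502
grasp_force: 0.0
```

```bash
python3 w.py pics/g.png; python3 -c "
from m import *
measure('scene')"
```

```text
or 3714 bar z 0.1159 mean [0.5223 0.112 ] rect [521.5 112.3] [58.6 13.8] ang -179.4 rim [520.4 112.3] 38.6
bl 3682 bar z 0.1156 mean [ 0.5308 -0.1301] rect [ 531.  -131.6] [13.2 56.6] ang 173.8 rim [ 531.7 -128.8] 37.2
t 10.55 tcp [0.52056245 0.11177548 0.22699377] yaw x -0.017020505318546562 z [ 4.2e-03  6.0e-04 -1.0e+00] q [-0.64  0.75  0.73  1.66 -0.59  0.95 -1.26] 0.04990923691952003 0.0 [1.67475535 0.42041933 2.94264284]
tool delta mm [ 1.75171245 -0.23375748  0.00751073]
or 794 bar z 0.1152 mean [0.5143 0.1111] rect [516.1 111.8] [14.7 58.4] ang 178.4 rim [514.5 109.1] 38.0
bl 967 bar z 0.1148 mean [ 0.5239 -0.1338] rect [ 526.3 -133.3] [13.9 58.4] ang 171.3 rim [ 524.9 -133.5] 38.1
```

View pics/g.png

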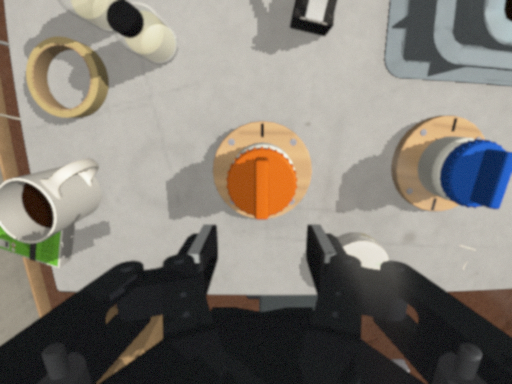

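The bar at (262,187) is in line with the mark at (262,130). Its top is at 116 mm, so the lid is seated, and the blue lid is where it was.

```bash
python3 -c "
from cell import *
print(finish_job())"
```

```text
the job is handed in; nothing more can be done
None
```

The orange lid is turned back, let down and screwed closed: its bar is within about 2° of the black marks, it sits at seat height, the blue lid is unmoved, the gripper is clear, and the job was handed in at about 10.6 s (no verdict was returned).

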